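# Read a thermometer stick at the touch reader

## Task

Lift the thermometer stick straight up off its rail, past the sprung catch that holds its hook. Press each of its three steel buttons in turn, first left, then front, then right (left and right as seen when facing its front), squarely and gently onto the reader's sprung stud until the stud clearly gives, holding each there for half a second. Then stand the stick upright inside the low tray, let go of it, and leave the beaker, pill box and tweezers where they are.

Things in the scene. Friction and masses are not known exactly. Their poses are not given: they have to be found in the camera images.
- stick_mid (a point): Centre, half-way up, of the thermometer stick: grey plastic case 32 x 32 mm, 110 mm tall, black cap, about 120 g, upright at the start. z: up to the cap. -x: its front, with a slim glass tube set flush above the front button. +y: its left side as seen from the robot facing the front; -y: right. All four sides are plain from 60 mm above the foot to the top: grip it there.
- hook (a point): Top centre of the steel hook on the stick's back (+x), 22.5 mm behind the stick's axis and 55 mm above its foot. The hook is 16 mm wide; it reaches over the rail and its tongue hangs down behind the rail to 33 mm above the foot, with a bump at the bottom that reaches 32.5 mm behind the stick's axis. Same axes as stick_mid.
- button_left (a point): Centre of the outer face of the left (+y) button: flat steel disc 18 mm across, 2 mm proud of the case, 18 mm from the stick's axis, 35 mm above the foot (20 mm below stick_mid). Same axes as stick_mid.
- button_front (a point): Centre of the outer face of the front (-x) button: the same disc, 18 mm from the stick's axis, 35 mm above the foot. Same axes as stick_mid.
- button_right (a point): Centre of the outer face of the right (-y) button: the same disc, 18 mm from the stick's axis, 35 mm above the foot. Same axes as stick_mid.
- seat (a point): Point on the lower black tier of the fixed organizer, 20 mm above the bench, where the middle of the stick's foot stands at the start. z up, -x to the organizer's front. The upper tier, 50 mm higher, starts 70 mm behind the stick; a stub of iron post behind it, 50 to 90 mm to the left, stands 120 mm above the bench.
- rail (a point): Middle of the top of the steel rail behind the stick: 78 mm long along y, 8 mm thick, 48 mm above the seat. A sprung roller behind it catches the bump on the hook's tongue: lifting straight up takes about 5 to 15 N in the first 10 mm, then the catch lets go. The hook is clear of the rail once lifted 16 mm. Axes as seat.
- reader: Fixed touch reader: a grey foot, a column 195 mm tall and a black head 32 x 44 x 66 mm on top that looks 30 degrees down. Origin on the bench just in front of the column, z up, -x towards its front.
- nose (a point): Centre of the reader head's front face, on the stud's axis, 165 mm above the bench. z: straight out along the stud, to the reader's front and 30 degrees downwards. x: up along the face, 30 degrees from vertical. y: level. The tip of the stud (10 mm across, on a sleeve 16 mm across) is 30 to 45 mm out from this point, different each time and not reported: find it by touch.
- reader_stud (a joint): How far the stud is pushed into its sleeve, m: 0 free, 0.010 fully in. It gives at 2 N and needs 4.5 N fully in; beyond that it is rigid. 0.003 or more is clearly pressed. A button is on the stud if its centre is within 8 mm of the stud's axis. Squarely pressed with the cap up, the stick leans 30 degrees, its top away from the reader.
- tray: Fixed low open aluminium tray, 90 x 90 mm outside, 18 mm high, walls 4 mm, floor 4 mm thick. Origin at the centre of its underside on the bench.
- beaker: Bystander: clear beaker 50 mm wide, 60 mm tall, on the organizer's upper tier. Origin under its centre.
- pill_box: Bystander: round pill box 44 mm wide, 18 mm high, on the organizer's upper tier. Origin under its centre.
- tweezers: Bystander: steel tweezers 110 mm long along x, 6 mm high, lying on the bench. Origin under the middle.
There are look-alikes about, which are no part of the job. Leave any green or yellow look-alike of the reader alone. Of the things that look like the tray, take the one that is farthest to the robot's left at the start.

How it is judged:
By the outcome, as a careful person would: the job done as asked, in the order asked, and still so for the second after the job is handed in, with the robot touching nothing.
It also fails if it takes over 72 s, if anything falls off the work surface, if the arm or the gripper's body presses on something with over 40 N, if the wrist force passes 120 N, or if a joint passes its speed limit or range.

## Robot

A 6-joint arm with a two-finger parallel gripper is mounted at the origin on the work surface. World frame = base frame: x ahead of the robot, y to its left, z up, the work surface at z = 0. Lengths are in mm, angles in degrees, forces in N, time in s.
With the tool pointing down it reaches from about 350 to 850 mm from the base axis. Payload 8.1 kg.
Tool frame: the origin (TCP) lies at the centre of the arm's flange, where the gripper is bolted on; the fingertips stand 173 mm ahead of it and the grasp point (between the pads) lies 155 mm ahead of it; z points along the fingers, y is the line along which they close (so a half turn about z gives the same grasp; the last joint's range is limited). The gripper opens to 85 mm and grips with 20 to 120 N. Pads are 22 mm wide; open, the fingers measure 114 mm over their backs; the gripper's body (76 mm by 85 mm) begins 54 mm behind the grasp point. The pads swing forward as they close: fully open they stand 13 mm farther back than shut.
Start: joints at [58.247, 7.471, 85.268, -0, 87.261, -4.893], TCP at [271.071, 535.283, 404.692] pointing down, gripper open.
Joint ranges: [-169.43, 169.43], [-51.17, 129.36], [1.28, 143.12], [-76.62, 256.62], [0, 156.53], [-152.29, 152.29]. Speed limits (degrees/s): [136.94, 136.94, 159.86, 180, 180, 180].

## Interface

Orientations are given as [roll, pitch, yaw] about the fixed x, y, z axes, in that order (R = Rz(yaw) Ry(pitch) Rx(roll)).
In Python, from bench import * gives the robot as it stands.
- The arm moves only by the shell command python3 -m jog 'ROWS' [FORCE]. ROWS is text: rows parted by semicolons, each of 7 numbers parted by spaces: the shift along the tool's x, y, z scaled (see below), then the turn, a rotation vector about the tool's x, y, z scaled (see below), then the closure, from -1 (fully open) to 1 (shut). In form: tx ty tz wx wy wz hand; .... A call has 1 to 5 rows; each row shifts and turns the commanded pose from where the row before left it, along the tool's axes as they then stand; what a row does not reach is not made up. The controller multiplies each number of a shift by 0.1 m and each number of a turn by 60 degrees. A row lasts 1/8 s, in which the tool goes at most 62.5 mm and 10.7 degrees, less where a joint would pass 70% of its speed; a pose out of reach is approached as far as the arm can. A call with a number of a shift or a turn outside -1 to 1 is refused whole. A call with a gripper value outside its range is refused whole. The fingers move at their own pace and stop on an object; FORCE is the grip in N (left out, the last holds). Time passes only in rows, so rows that do not move let the fingers close. It gives the time, the measured TCP pose, the force, the opening and the grip force at its end, in the units of the state.
- sense(): the state, without advancing time (a new reading comes with each control period).
- snapshot(name): name is "side" or "top"; returns a dict with "img" (420x560x3 uint8, red, green, blue), "fx", "fy", "cx", "cy" (pixels), "dist" ([k1, k2, p1, p2, k3] as OpenCV has them; the pictures are not rectified), "extrinsics" (4x4, takes a point from camera to world coordinates). Camera axes: x right, y down, z forward; pixel columns grow to the right and rows downward; lengths in mm; the calibration is good to about 2 mm. A picture is of the moment at which its call begins. There is no depth.
- hand_in(): hands the job in; it is judged then, once.
The state is a dict: "time": time; "joint_pos": joint angles; "qd": joint speeds; "joint_efforts": joint torques, N m; "tool_pos": TCP position; "tcp_rot": TCP orientation; "ft_force": force on the tool from outside, world axes, zero at the start; "wrist_torque": the same for the moment, N m; "finger_gap": finger opening in mm; "grip_force": force on a finger pad.
Only numpy, scipy, OpenCV 4.12 (cv2) and the standard library are available. Lean on these libraries where they do the work, as an engineer would, in place of code of your own. Each camera call takes 0.05 s, during which the arm holds its last target. There are 200 camera calls.

## Working session

There is one attempt and no reset: what is moved stays moved. The work goes in short steps, Python scripts to look and compute and a shell command to move; the robot and the scene stay as the last step left them, time stands still between calls to the robot, and variables do not carry over. Pictures are saved under pics/ and viewed, at most 10 in all, crops included, and the job is handed in when it is done.

```bash
ls; mkdir -p pics
python3 - <<'E'
from bench import *
import cv2
print(sense())
for n in("side","top"):
    s=snapshot(n); cv2.imwrite(f"pics/{n}0.png",s["img"][:,:,::-1]); print(n,s["fx"],s["fy"],s["cx"],s["cy"],s["dist"],s["extrinsics"])
E
```

```text
pics
{'time': 0.0, 'joint_pos': array([ 5.82463598e+01,  7.51473446e+00,  8.53294498e+01,  1.41325015e-03,
        8.72604009e+01, -4.89482144e+00]), 'qd': array([ 0.03363068,  0.04007485, -0.14463146, -0.01243398,  0.02746419,
        0.01124615]), 'joint_efforts': array([-2.51563026e-03, -5.69383264e+01, -5.00552559e+01, -4.25537492e-04,
        1.47849019e-02, -3.02324872e-05]), 'tool_pos': array([270.94879673, 535.0840191 , 403.64639075]), 'tcp_rot': array([-1.79895917e+02, -1.03302843e-02,  1.53141103e+02]), 'ft_force': array([-0.36948478, -0.03852755,  0.14356556]), 'wrist_torque': array([-0.0066416 , -0.02771328, -0.04289177]), 'grip_force': 0.0, 'finger_gap': 85.09644714066309}
side 521.9531953992489 521.9531953992489 278.81807764785526 203.06166442051426 [0.03667812 0.         0.         0.         0.        ] [[-9.93284890e-01 -7.50059803e-02  8.80864935e-02  3.33971190e+02]
 [-1.15512996e-01  6.85537081e-01 -7.18815455e-01  1.05454432e+03]
 [-6.47109986e-03 -7.24163665e-01 -6.89597790e-01  1.21593677e+03]
 [ 0.00000000e+00  0.00000000e+00  0.00000000e+00  1.00000000e+00]]
top 501.9434482986154 501.9434482986154 278.2013816073498 208.66194711995766 [0.02399921 0.         0.         0.         0.        ] [[ 2.45482039e-02 -9.88392820e-01  1.49923378e-01  2.20666147e+02]
 [-9.99664148e-01 -2.55156427e-02 -4.53244002e-03 -9.84892500e+01]
 [ 8.30522253e-03 -1.49761763e-01 -9.88687229e-01  1.61333735e+03]
 [ 0.00000000e+00  0.00000000e+00  0.00000000e+00  1.00000000e+00]]
```

View pics/side0.png

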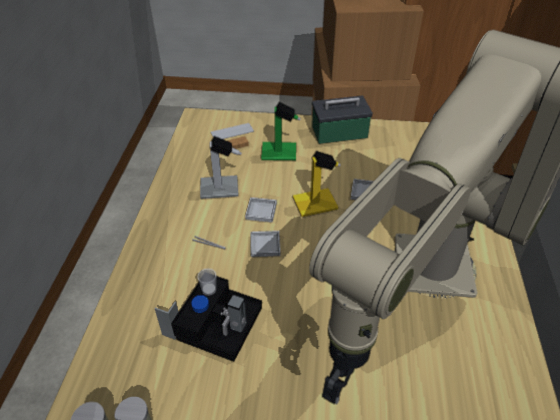

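View pics/top0.png

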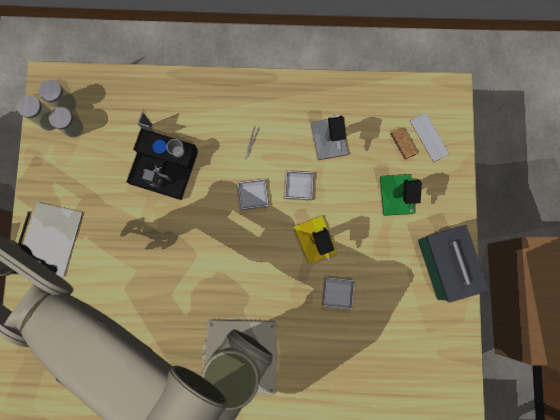

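The side view shows the organizer with the stick at about (237,312), the grey reader at (218,168), and trays at (265,244) and (261,210). The top view shows the stick at about (157,172), the reader at (330,135), and the leftmost tray at (253,194). Next I'll zoom in.

```bash
cat > h.py <<'E'
from bench import *
import cv2, numpy as np
from scipy.spatial.transform import Rotation as Ro
def ray(s,uv):
    K=np.array([[s["fx"],0,s["cx"]],[0,s["fy"],s["cy"]],[0,0,1]])
    p=cv2.undistortPoints(np.array([[uv]],float),K,np.array(s["dist"]))[0,0]
    E=np.array(s["extrinsics"]); d=E[:3,:3]@[p[0],p[1],1]; return E[:3,3],d/np.linalg.norm(d)
def plane(s,uv,z):
    o,d=ray(s,uv); return o+d*(z-o[2])/d[2]
def tri(a,ua,b,ub):
    o,d=ray(a,ua);p,e=ray(b,ub)
    t=np.linalg.lstsq(np.c_[d,-e],p-o,rcond=None)[0]
    return (o+d*t[0]+p+e*t[1])/2, np.linalg.norm(o+d*t[0]-p-e*t[1])
def proj(s,P):
    E=np.linalg.inv(np.array(s["extrinsics"])); K=np.array([[s["fx"],0,s["cx"]],[0,s["fy"],s["cy"]],[0,0,1]])
    return cv2.projectPoints(np.array(P,float).reshape(-1,1,3),cv2.Rodrigues(E[:3,:3])[0],E[:3,3],K,np.array(s["dist"]))[0][:,0]
def crop(im,x,y,w,h,k): return cv2.resize(im[y:y+h,x:x+w],None,fx=k,fy=k,interpolation=cv2.INTER_CUBIC)
E
python3 - <<'E'
import cv2,numpy as np
from h import crop
a=cv2.imread("pics/side0.png");b=cv2.imread("pics/top0.png")
cv2.imwrite("pics/z1.png",np.vstack([np.hstack([crop(a,165,260,100,75,4),crop(b,115,120,100,75,4)]),np.hstack([crop(a,190,130,100,75,4),crop(b,290,100,100,75,4)])]))
E
```

```text
(no output)
```

View pics/z1.png

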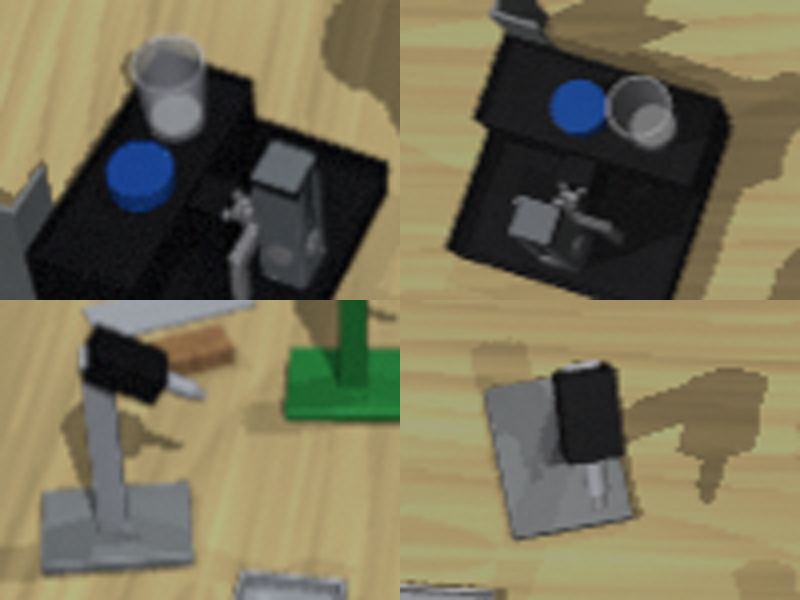

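The zoom shows the stick top centre at side (236,301) and top (148.5,175). The stud tip is at side (241,154) and top (339,152).

Run:
```python
from h import *
np.set_printoptions(precision=1,suppress=True)
a=snapshot("side");b=snapshot("top")
tc=lambda x,y,ox,oy:(ox+(x+.5)/4-.5,oy+(y+.5)/4-.5)
T=lambda x,y:tc(x-400,y,115,120); S=lambda x,y:tc(x,y,165,260)
print("sticktop",tri(b,T(534,222),a,S(284,168)))
print("stick plane top/side z130",plane(b,T(534,222),130),plane(a,S(284,168),130))
q=lambda n,P,Q:print(n,P,Q,"ang",np.degrees(np.arctan2(*(Q-P)[:2][::-1])),np.linalg.norm(Q-P))
q("tier front edge",plane(b,T(690,185),70),plane(b,T(485,125),70))
q("tier back edge",plane(b,T(722,98),70),plane(b,T(508,37),70))
q("org front edge",plane(b,T(680,312),20),plane(b,T(447,250),20))
q("side tier front",plane(a,S(145,300),70),plane(a,S(252,112),70))
q("cap edge right(side)",plane(a,S(252,182),130),plane(a,S(305,190),130))
q("cap edge left(side)",plane(a,S(252,182),130),plane(a,S(268,142),130))
T2=lambda x,y:tc(x-400,y-300,290,100); S2=lambda x,y:tc(x,y-300,190,130)
print("tip",tri(b,T2(597,506),a,S2(203,396)))
print("base stud",tri(b,T2(597,463),a,S2(165,382)))
q("foot front",plane(b,T2(637,515),10),plane(b,T2(513,540),10))
q("foot left",plane(b,T2(513,540),10),plane(b,T2(485,390),10))
q("head top side L",plane(b,T2(560,465),185),plane(b,T2(555,372),200))
q("sidefootfront",plane(a,S2(45,572),3),plane(a,S2(192,563),3))
im=b["img"].astype(int); hsv=cv2.cvtColor(b["img"],cv2.COLOR_RGB2HSV)
m=((hsv[...,1]<50)).astype(np.uint8); 
sub=np.zeros_like(m); sub[170:220,230:276]=m[170:220,230:276]
c=max(cv2.findContours(sub,0,2)[0],key=cv2.contourArea); r=cv2.minAreaRect(c); print(r)
bx=cv2.boxPoints(r); P=[plane(b,p,18) for p in bx]; print("tray",np.mean(P,0),[np.linalg.norm(P[i]-P[i-1]) for i in range(4)]); q("tray",P[0],P[1])
```

```text
sticktop (array([539. , 289.3, 126.5]), np.float64(1.5725085026924948))
stick plane top/side z130 [537.5 288.3 130. ] [539.2 291.6 130. ]
tier front edge [583.3 183.9  70. ] [627.2 347.2  70. ] ang 74.943223567766 169.084420443566
tier back edge [654.4 162.3  70. ] [699.4 333.7  70. ] ang 75.29276055032221 177.2859796003991
org front edge [490.4 195.7  20. ] [536.1 385.2  20. ] ang 76.44077711663277 194.9349143850531
side tier front [619.7 357.8  70. ] [580.2 206.5  70. ] ang -104.63298658508253 156.3414157889237
cap edge right(side) [557.2 304.2 130. ] [523.3 306.5 130. ] ang 176.16405788404913 34.03586154545396
cap edge left(side) [557.2 304.2 130. ] [552.8 273.  130. ] ang -98.03392759500618 31.510664080637444
tip (array([ 624. , -283.7,  144.5]), np.float64(1.1082464427541896))
base stud (array([ 654. , -281.8,  157.8]), np.float64(2.174235978817899))
foot front [ 653.5 -333.6   10. ] [ 629.8 -231.9   10. ] ang 103.15116787301235 104.35296021579254
foot left [ 629.8 -231.9   10. ] [ 756.8 -207.    10. ] ang 11.095498157280511 129.40489727413797
head top side L [ 642.6 -251.2  185. ] [ 708.3 -245.2  200. ] ang 5.186301908417359 67.64713178474105
sidefootfront [ 756.2 -207.6    3. ] [ 633.6 -232.4    3. ] ang -168.57561367177328 125.08974603095567
((252.2794952392578, 194.09608459472656), (28.15087127685547, 28.415199279785156), 82.40535736083984)
tray [508.1 -21.   18. ] [np.float64(92.25416018113137), np.float64(91.98328790663922), np.float64(92.4136013527934), np.float64(91.22372553903071)]
tray [546.3  31.8  18. ] [561.1 -58.9  18. ] ang -80.72863586430444 91.98328790663922
```

Run:
```python
from h import *
np.set_printoptions(precision=1,suppress=True)
a=snapshot("side");b=snapshot("top")
tc=lambda x,y,ox,oy:(ox+(x+.5)/4-.5,oy+(y+.5)/4-.5)
T2=lambda x,y:tc(x-400,y-300,290,100)
FL,FR,BR,BL=[plane(b,T2(*p),z) for p,z in [((560,463),179),((626,456),179),((614,364),212),((553,372),212)]]
for P,Q in [(FL,BL),(FR,BR),(FL,FR),(BL,BR)]: d=Q-P; print("head",P,Q,np.degrees(np.arctan2(d[1],d[0])),np.linalg.norm(d))
# stick cap by gray-level mask (brighter than black tier)
for n,s,(x,y,w,h) in (("top",b,(138,165,20,20)),("side",a,(222,292,30,45))):
    g=cv2.cvtColor(s["img"],cv2.COLOR_RGB2GRAY)[y:y+h,x:x+w]; print(n);
    print(g[:, :] if n=="top" else g[:24])
# wrist angles
C=None
R0=Ro.from_euler('xyz',[180,0,153.1],degrees=True).as_matrix()
def W(j): return (Ro.from_euler('z',j[0],degrees=True)*Ro.from_euler('y',j[1]+j[2],degrees=True)*Ro.from_euler('ZYZ',j[3:],degrees=True)).as_matrix()
C=W([58.247,7.471,85.268,0,87.261,-4.893]).T@R0
Y=12; j1=-28
for opt,off in(("A: tool x=-stick x",180),("A'",0),("B",90),("B'",-90)):
  for s in(90,105):
    o=[]
    for nm,yw in(("L",Y-90),("F",Y+180),("R",Y+90)):
        lean=Ro.from_euler('z',Y,degrees=True)*Ro.from_euler('y',-30,degrees=True) # top away from reader (-x)
        st=lean*Ro.from_euler('z',yw-Y,degrees=True)
        tool=(st*Ro.from_euler('z',off,degrees=True)*Ro.from_euler('x',180,degrees=True)).as_matrix()
        M=(Ro.from_euler('z',j1,degrees=True)*Ro.from_euler('y',s,degrees=True)).inv().as_matrix()@tool@C.T
        o.append(Ro.from_matrix(M).as_euler('ZYZ',degrees=True))
    g=118-(-10+off)
    print(opt,s,"grasp j6",(g+180)%360-180,*o)
```

```text
head [ 645.9 -251.8  179. ] [ 704.1 -242.5  212. ] 9.062646351530555 67.56301790958364
head [ 652.5 -300.5  179. ] [ 711.3 -286.7  212. ] 13.13835379322815 68.82000969691651
head [ 645.9 -251.8  179. ] [ 652.5 -300.5  179. ] -82.26745001433949 49.12355436470604
head [ 704.1 -242.5  212. ] [ 711.3 -286.7  212. ] -80.75402759860826 44.81821411404215
top
[[ 25  27  26  28  28  28  25  25  24  26  24  26  28  26  22  27  39  48
   37  28]
 [ 27  28  28  27  29  27  26  25  24  24  24  24  25  24  24  26  49  80
   72  18]
 [ 28  29  29  29  27  28  25  25  23  21  24  27  26  23  25  24  27  62
   72  51]
 [ 29  27  29  27  26  26  29  28  27  25  22  24  25  27  27  22  39  93
  122 122]
 [ 28  29  29  30  28  43  80 100  91  58  32  27  25  27  25  61  72  72
   86 120]
 [ 27  28  30  28  27  83  90  94 105 103 104  92  61  30  37  88 126 113
   79  88]
 [ 30  29  29  29  28  41  70  98 106 105 107 106 103 104  94  79  71  69
   74  79]
 [ 29  29  31  28  29  37  86 107 108 107 107 107 107 107 104 103  80  38
   58  67]
 [ 28  30  30  29  31  53  91 108 107 107 107 107 108 107 106 107 
[... 3926 characters left out ...]
  51  35  19  18  17  20  19  21]]
A: tool x=-stick x 90 grasp j6 -52 [ 20.4  67.5 -44.1] [20.4 67.5 45.9] [ 20.4  67.5 135.9]
A: tool x=-stick x 105 grasp j6 -52 [ 23.6  53.6 -50.6] [23.6 53.6 39.4] [ 23.6  53.6 129.4]
A' 90 grasp j6 128 [ 20.4  67.5 135.9] [  20.4   67.5 -134.1] [ 20.4  67.5 -44.1]
A' 105 grasp j6 128 [ 23.6  53.6 129.4] [  23.6   53.6 -140.6] [ 23.6  53.6 -50.6]
B 90 grasp j6 38 [20.4 67.5 45.9] [ 20.4  67.5 135.9] [  20.4   67.5 -134.1]
B 105 grasp j6 38 [23.6 53.6 39.4] [ 23.6  53.6 129.4] [  23.6   53.6 -140.6]
B' 90 grasp j6 -142 [  20.4   67.5 -134.1] [ 20.4  67.5 -44.1] [20.4 67.5 45.9]
B' 105 grasp j6 -142 [  23.6   53.6 -140.6] [ 23.6  53.6 -50.6] [23.6 53.6 39.4]
```

Run:
```python
from h import *
np.set_printoptions(precision=1,suppress=True)
for n,(x,y,w,h),zs in (("top",(138,165,20,20),130),("side",(222,292,30,18),130)):
    s=snapshot(n); k=8
    g=cv2.resize(cv2.cvtColor(s["img"],cv2.COLOR_RGB2GRAY)[y:y+h,x:x+w],None,fx=k,fy=k,interpolation=cv2.INTER_CUBIC)
    m=(g>82).astype(np.uint8); m=cv2.morphologyEx(m,2,np.ones((33,33),np.uint8))
    c=max(cv2.findContours(m,0,1)[0],key=cv2.contourArea)[:,0]
    P=np.array([plane(s,(x+(u+.5)/k-.5,y+(v+.5)/k-.5),zs)[:2] for u,v in c],np.float32)
    r=cv2.minAreaRect(P); print(n,r)
print(sense()["tool_pos"],sense()["tcp_rot"],sense()["time"])
```

```text
top ((539.048095703125, 288.3909912109375), (29.58252716064453, 28.998714447021484), 1.549027919769287)
side ((540.23291015625, 290.2806701660156), (28.69348907470703, 29.661062240600586), 6.283829212188721)
[271.1 535.2 404.5] [-180.     0.   153.1] 0.4
```

```bash
cat >> h.py <<'E'
def rel(p,R):
    """units to go from present pose: shift (before turning) and turn"""
    s=sense(); R0=Ro.from_euler('xyz',s["tcp_rot"],degrees=True); R=R if isinstance(R,Ro) else Ro.from_euler('xyz',R,degrees=True)
    d=R0.inv().apply(np.array(p)-s["tool_pos"])/100; w=(R0.inv()*R).as_rotvec(degrees=True)/60
    print("shift units",d.round(3),"|row n>=",round(np.linalg.norm(d)/.625,2)," turn units",w.round(3),"rows>=",round(np.linalg.norm(w)*60/10.7,2)," t",round(s["time"],2))
E
python3 -m jog '-.584 -.163 0 0 0 0 -1;-.584 -.163 0 0 0 0 -1;-.584 -.163 0 0 0 0 -1;-.584 -.163 0 0 0 0 -1;-.584 -.163 0 0 0 0 -1' 60
python3 -m jog '-.584 -.163 0 0 0 0 -1;0 0 .3 0 0 -.1 -1;0 0 .4 0 0 -.1 -1;0 0 0 0 0 0 -1'
python3 - <<'E'
from h import *
rel([539.5,289.5,330],[180,0,165]); print(sense()["joint_pos"])
s=snapshot("top");t=snapshot("side")
cv2.imwrite("pics/z2.png",np.hstack([crop(t["img"],185,230,100,110,4),crop(s["img"],105,120,95,110,4)])[:,:,::-1])
E
```

```text
time: 1.02
tool_pos: [495.9, 329.2, 404.9]
tcp_rot: [180.0, 0.0, 153.1]
ft_force: [0.6, 1.0, -0.6]
finger_gap: 85.2
grip_force: 0.0
time: 1.52
tool_pos: [538.2, 288.9, 330.6]
tcp_rot: [-179.7, -0.3, 165.1]
ft_force: [-1.0, -0.5, -0.2]
finger_gap: 85.7
grip_force: 0.0
shift units [-0.011  0.009  0.006] |row n>= 0.02  turn units [-0.005 -0.006  0.001] rows>= 0.04  t 1.52
[ 2.34161232e+01  1.18889476e+01  8.81667242e+01  1.10495995e-03
  8.03856178e+01 -5.16630559e+01]
```

View pics/z2.png

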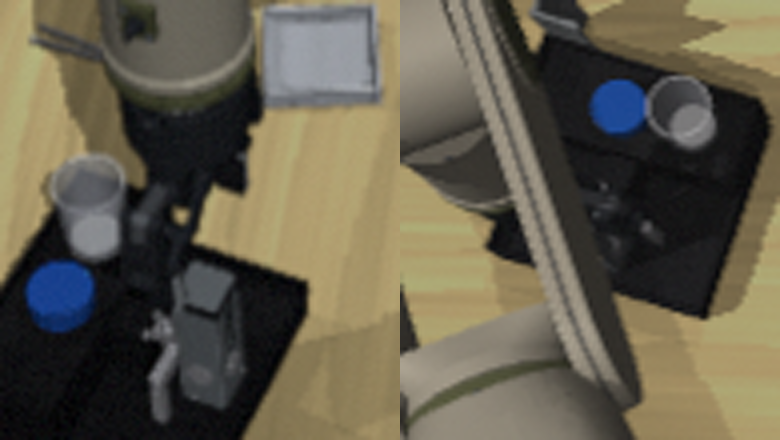

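The side view shows the open fingers just above the stick, with tips near crop (145,285) and (178,260). I'll check that against projections.

Run:
```python
from h import *
np.set_printoptions(precision=1,suppress=True)
t=snapshot("side"); s=sense(); R=Ro.from_euler('xyz',s["tcp_rot"],degrees=True)
P=[s["tool_pos"]+R.apply(q) for q in ([0,50,160],[0,-50,160],[0,42,145],[0,-42,145],[0,0,0],[0,0,200])]
print(np.c_[np.array(P),(proj(t,P)-[185,230])*4])
```

```text
[[553.1 338.6 176.7 160.9 302.5]
 [527.3 242.  176.6 230.3 179.4]
 [551.  330.9 191.7 164.9 277.2]
 [529.3 249.7 191.6 223.8 173.7]
 [539.8 290.1 336.7 178.6  65.4]
 [540.2 290.3 136.7 200.5 278.3]]
```

```bash
python3 -m jog '0 0 .25 0 0 0 -1;0 0 .25 0 0 0 -1;0 0 .22 0 0 0 -1;0 0 0 0 0 0 -1'
python3 -m jog '0 0 0 0 0 0 1;0 0 0 0 0 0 1;0 0 0 0 0 0 1;0 0 0 0 0 0 1;0 0 0 0 0 0 1' 60
python3 -m jog '0 0 0 0 0 0 1;0 0 0 0 0 0 1;0 0 0 0 0 0 1' 90
python3 -c "
from h import *
rel([539.5,289.5,262],[180,0,165]); print(sense())"
```

```text
time: 2.17
tool_pos: [539.3, 290.0, 262.9]
tcp_rot: [-180.0, -0.0, 165.1]
ft_force: [-0.2, -0.3, -0.9]
finger_gap: 85.6
grip_force: 0.0
time: 2.8
tool_pos: [539.9, 289.9, 264.0]
tcp_rot: [179.9, 0.1, 165.1]
ft_force: [-0.9, -0.2, 5.8]
finger_gap: 31.2
grip_force: 59.5
time: 3.18
tool_pos: [539.9, 289.9, 264.1]
tcp_rot: [179.9, 0.1, 165.1]
ft_force: [-0.8, -0.5, 7.4]
finger_gap: 30.8
grip_force: 88.5
shift units [ 0.003 -0.005  0.021] |row n>= 0.03  turn units [0.001 0.001 0.002] rows>= 0.02  t 3.17
{'time': 3.175, 'joint_pos': array([ 2.34413867e+01,  1.54218454e+01,  9.13251533e+01,  3.93782110e-03,
        7.31395499e+01, -5.16955945e+01]), 'qd': array([-0.04254447,  0.029965  ,  0.00108582, -0.01130291,  0.00348257,
       -0.05349837]), 'joint_efforts': array([-1.09695895e-01, -5.69409192e+01, -4.39731789e+01, -8.88873590e-02,
       -4.06879149e-01,  6.67166358e-03]), 'tool_pos': array([539.93363752, 289.93285422, 264.06321059]), 'tcp_rot': array([1.79926719e+02, 8.66912364e-02, 1.65135787e+02]), 'ft_force': array([-0.76538997, -0.52550535,  7.44793094]), 'wrist_torque': array([-0.03537342,  0.22326158,  0.03821017]), 'grip_force': 88.45468640327454, 'finger_gap': 30.751224074754013}
```

```bash
python3 -m jog '0 0 -.05 0 0 0 1;0 0 -.05 0 0 0 1;0 0 -.05 0 0 0 1;0 0 -.05 0 0 0 1;0 0 -.05 0 0 0 1'
python3 -m jog '0 0 -.1 0 0 0 1;0 0 -.2 0 0 0 1;0 0 -.3 0 0 0 1;0 0 -.4 0 0 0 1;0 0 0 0 0 0 1'
python3 - <<'E'
from h import *
s=snapshot("side");t=snapshot("top");print(sense()["ft_force"],sense()["joint_pos"],proj(s,[[540,290,200]]))
cv2.imwrite("pics/z3.png",np.hstack([crop(s["img"],165,200,110,130,4),crop(t["img"],105,110,80,130,4)])[:,:,::-1])
E
```

```text
time: 3.8
tool_pos: [539.5, 289.7, 288.2]
tcp_rot: [180.0, 0.0, 165.1]
ft_force: [-0.6, -0.2, -1.3]
finger_gap: 31.0
grip_force: 88.9
time: 4.42
tool_pos: [540.6, 290.2, 394.2]
tcp_rot: [179.7, 0.4, 165.1]
ft_force: [0.0, 0.8, -0.8]
finger_gap: 30.9
grip_force: 89.0
[-0.01443347 -0.62903579 -1.30689079] [ 2.34436016e+01  9.73369561e+00  8.43928784e+01 -3.32438388e-04
  8.57446438e+01 -5.16983586e+01] [[233.597302   283.86837288]]
```

View pics/z3.png

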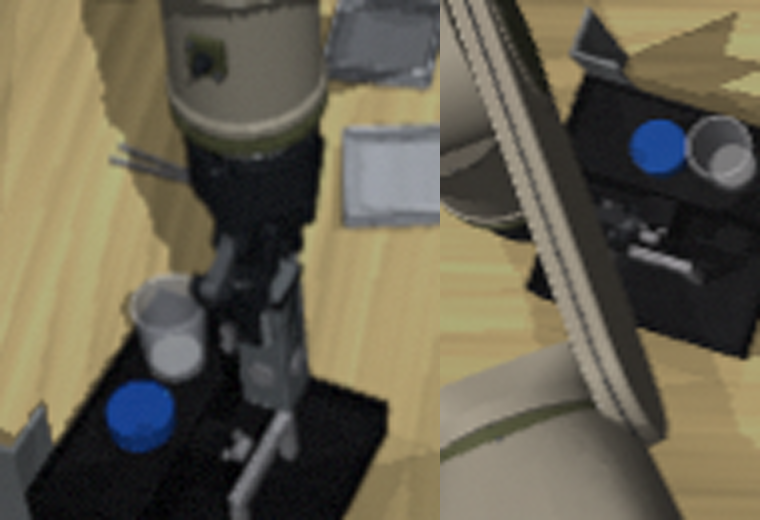

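The stick is off the rail and hangs upright in the gripper. Its left button is at about side pixel (230.5,294.5). Next I'll compute the pressing poses.

```bash
cat >> h.py <<'E'
Y=11.0; TIP=np.array([623,-282.5,144.5]); BH=209
c,s_=np.cos(np.radians(Y)),np.sin(np.radians(Y)); r3=3**.5/2
n=np.array([-r3*c,-r3*s_,-.5]); tz=np.array([.5*c,.5*s_,-r3])
def press(w,out=0):
    """TCP pose with button w at 'out' mm before TIP along the stud"""
    if w=="L": y=-n; x=np.cross(y,tz)
    if w=="R": y=n; x=np.cross(y,tz)
    if w=="F": x=-n; y=np.cross(tz,x)
    R=Ro.from_matrix(np.c_[x,y,tz]); b={"L":[0,18,BH],"F":[18,0,BH],"R":[0,-18,BH]}[w]
    return TIP+n*out-R.apply(b),R
E
python3 - <<'E'
from h import *
np.set_printoptions(precision=1,suppress=True)
s=snapshot("side");t=snapshot("top");q=sense();R=Ro.from_euler('xyz',q["tcp_rot"],degrees=True)
print(proj(s,[q["tool_pos"]+R.apply([0,18,BH])]))
print("yellow",plane(t,(322,240),200),"seen side-> green", plane(t,(412,190),200))
for w in "LFR": p,RR=press(w,50); print(w,p,RR.as_euler('xyz',degrees=True), press(w)[0])
p,RR=press("L",50); rel([p[0],p[1],400],RR)
E
```

```text
[[231.5 294.9]]
yellow [ 348.7 -230.8  200. ] seen side-> green [ 498.9 -486.9  200. ]
L [ 462.6 -313.7  291.5] [150.   0. 101.] [ 505.1 -305.4  316.5]
F [ 462.6 -313.7  291.5] [180. -30.  11.] [ 505.1 -305.4  316.5]
R [ 462.6 -313.7  291.5] [-150.    0.  -79.] [ 505.1 -305.4  316.5]
shift units [-0.8 -6.  -0.1] |row n>= 9.73  turn units [-0.4 -0.3  1. ] rows>= 6.56  t 4.62
```

```bash
python3 -m jog '-.08 -.6 0 0 0 0 1;-.08 -.6 0 0 0 0 1;-.08 -.6 0 0 0 0 1;-.08 -.6 0 0 0 0 1;-.08 -.6 0 0 0 0 1'
python3 -m jog '-.08 -.6 0 0 0 0 1;-.08 -.6 0 0 0 0 1;-.08 -.6 0 0 0 0 1;-.08 -.6 0 0 0 0 1;-.08 -.6 0 0 0 0 1'
python3 -m jog '0 0 0 -.06 -.04 .15 1;0 0 0 -.06 -.04 .15 1;0 0 0 -.06 -.04 .15 1;0 0 0 -.06 -.04 .15 1;0 0 0 -.06 -.04 .15 1'
python3 -c "
from h import *
p,R=press('L',50); rel(p+[0,0,60],R); print(sense()['joint_pos'])"
```

```text
time: 5.25
tool_pos: [500.2, -12.2, 386.4]
tcp_rot: [-180.0, -0.1, 165.2]
ft_force: [1.2, 0.4, -1.7]
finger_gap: 31.0
grip_force: 89.4
time: 5.88
tool_pos: [462.0, -312.4, 386.3]
tcp_rot: [179.9, -0.1, 165.1]
ft_force: [1.9, 0.4, -0.7]
finger_gap: 30.8
grip_force: 89.4
time: 6.5
tool_pos: [462.5, -310.6, 386.0]
tcp_rot: [159.2, 3.7, 118.6]
ft_force: [-0.3, 0.8, -1.0]
finger_gap: 31.2
grip_force: 89.6
shift units [-0.005 -0.136  0.319] |row n>= 0.55  turn units [-0.142 -0.071  0.291] rows>= 1.86  t 6.5
[-45.63526477  -4.27776231 100.53904959  19.6745694   75.19857304
 -78.53891466]
```

```bash
python3 -m jog '0 -.07 .16 0 0 0 1;0 -.07 .16 0 0 0 1;0 0 0 -.07 -.035 .145 1;0 0 0 -.07 -.035 .145 1;0 0 0 0 0 0 1'
python3 - <<'E'
from h import *
p,R=press('L',25); rel(p,R); print(sense()['joint_pos'])
a=snapshot("side");b=snapshot("top")
cv2.imwrite("pics/z4.png",np.hstack([crop(a["img"],190,110,100,100,4),crop(b["img"],290,90,100,100,4)])[:,:,::-1])
E
```

```text
time: 7.12
tool_pos: [461.9, -313.3, 350.6]
tcp_rot: [150.3, 0.2, 101.5]
ft_force: [-1.0, 0.3, -1.8]
finger_gap: 31.2
grip_force: 89.6
shift units [-0.006 -0.038  0.515] |row n>= 0.83  turn units [-0.006 -0.002  0.009] rows>= 0.06  t 7.12
[-47.87664987  -5.79107169 107.03909829  27.88690298  65.24076006
 -68.28549163]
```

View pics/z4.png

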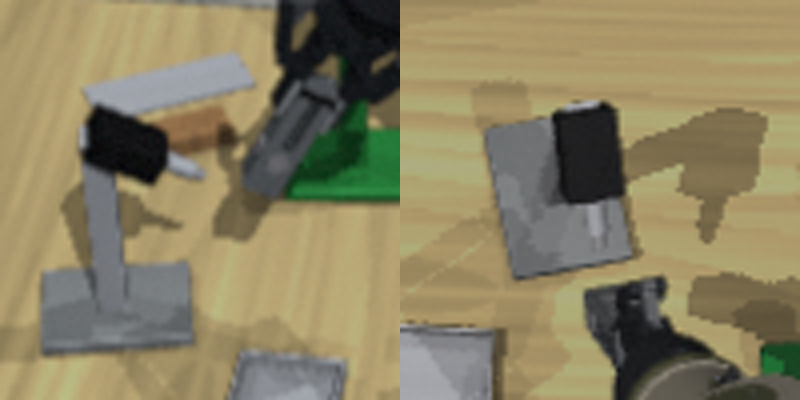

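The picture shows the stick leaning 30° in front of the stud, about 50 mm away (stud tip at side (203,175) in crop). I'll slide down to the stud axis and approach.

```bash
python3 -m jog '0 0 .26 0 0 0 1;-.006 -.03 .255 0 0 .009 1;0 0 0 0 0 0 1;0 0 0 0 0 0 1'
python3 - <<'E'
from h import *
p,R=press('L',25); rel(p,R); print(sense()['ft_force'],n)
a=snapshot("side");b=snapshot("top")
cv2.imwrite("pics/z5.png",np.hstack([crop(a["img"],200,120,65,70,6),crop(b["img"],310,110,65,70,6)])[:,:,::-1])
E
```

```text
time: 7.72
tool_pos: [485.4, -310.0, 307.4]
tcp_rot: [150.2, 0.0, 101.0]
ft_force: [-0.5, -0.2, -0.4]
finger_gap: 30.9
grip_force: 89.5
shift units [ 0.008 -0.029  0.022] |row n>= 0.06  turn units [-0.003  0.     0.001] rows>= 0.02  t 7.72
[-0.52339863 -0.16448307 -0.3903213 ] [-0.85011408 -0.16524544 -0.5       ]
```

View pics/z5.png

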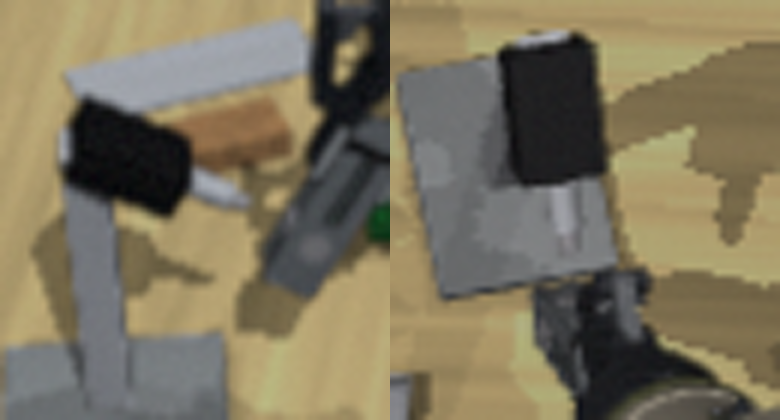

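The front button shows at side pixel (252.5,160.8) and the stud tip at (241,154).

```bash
python3 - <<'E'
from h import *
np.set_printoptions(precision=1,suppress=True)
s=sense();R=Ro.from_euler('xyz',s["tcp_rot"],degrees=True);a=snapshot("side");b=snapshot("top")
print(proj(a,[s["tool_pos"]+R.apply([18,0,BH]),TIP]),proj(b,[TIP,TIP-n*40]))
E
python3 -m jog '.008 .05 .022 0 0 0 1;0 .05 0 0 0 0 1;0 .03 0 0 0 0 1;0 0 0 0 0 0 1'
```

```text
[[252.2 160.6]
 [240.8 153.9]] [[338.5 151.2]
 [337.2 138.3]]
time: 8.43
tool_pos: [497.5, -306.7, 311.6]
tcp_rot: [150.1, 0.0, 100.9]
ft_force: [-0.7, 0.4, -1.1]
finger_gap: 31.0
grip_force: 89.5
```

```bash
python3 -m jog '0 .03 0 0 0 0 1;0 .03 0 0 0 0 1;0 0 0 0 0 0 1' | grep -E "pos|force:"
python3 -m jog '0 .03 0 0 0 0 1;0 0 0 0 0 0 1' | grep -E "pos|force:"
python3 -c "
from h import *
print(sense()['ft_force']@n); rel(*press('L',0))"
```

```text
tool_pos: [502.6, -305.8, 314.5]
ft_force: [-0.2, -0.3, -0.3]
grip_force: 89.5
tool_pos: [505.1, -305.3, 315.9]
ft_force: [0.1, -0.4, -1.1]
grip_force: 89.5
0.5852226444675059
shift units [-0.001  0.003 -0.005] |row n>= 0.01  turn units [-0.003  0.001 -0.001] rows>= 0.02  t 9.05
```

```bash
for i in 1; do python3 -m jog '0 .02 0 0 0 0 1;0 0 0 0 0 0 1' | grep -E "ft_f"
python3 -c "
from h import *
print(sense()['ft_force']@n)"; python3 -m jog '0 .02 0 0 0 0 1;0 0 0 0 0 0 1' | grep -E "ft_f"; python3 -c "
from h import *
print(sense()['ft_force']@n)"; done
```

```text
ft_force: [-3.4, -1.0, -1.3]
3.7070670778979737
ft_force: [-2.2, -0.2, -1.6]
2.6962597413690843
```

```bash
python3 -m jog '0 .025 0 0 0 0 1;0 0 0 0 0 0 1;0 0 0 0 0 0 1;0 0 0 0 0 0 1' | grep -E "ft_f"
python3 -c "
from h import *
print(sense()['ft_force']@n); rel(*press('L',0))"
python3 -m jog '0 0 0 0 0 0 1;0 0 0 0 0 0 1;0 0 0 0 0 0 1;0 0 0 0 0 0 1' | grep -E "ft_f|time"
python3 - <<'E'
from h import *
print(sense()['ft_force']@n)
a=snapshot("side");b=snapshot("top")
print(sense()['ft_force']@n)
cv2.imwrite("pics/z6.png",np.hstack([crop(a["img"],200,120,65,70,6),crop(b["img"],310,110,65,70,6)])[:,:,::-1])
E
```

```text
ft_force: [-3.2, -0.3, -3.2]
4.371762276677619
shift units [-0.002 -0.058 -0.007] |row n>= 0.09  turn units [-0.003  0.    -0.002] rows>= 0.02  t 10.05
time: 10.55
ft_force: [-1.9, 0.4, -2.9]
3.050562439697094
4.44315958706543
```

View pics/z6.png

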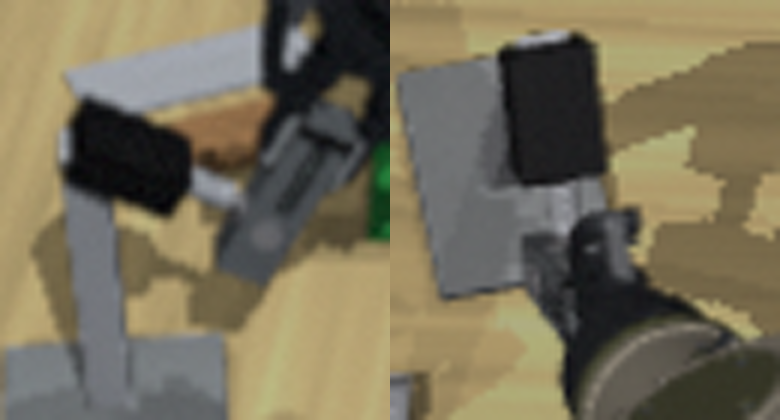

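The pictures show the left button against the stud, which has moved in. The stud line ends at side crop (240,203). Next I check the lateral alignment in pixels.

Run:
```python
from h import *
np.set_printoptions(precision=1,suppress=True)
s=sense();R=Ro.from_euler('xyz',s["tcp_rot"],degrees=True);a=snapshot("side");b=snapshot("top")
q=[s["tool_pos"]+R.apply(v) for v in([18,0,BH],[0,18,BH],[0,58,BH])]
print((proj(a,q)-[200,120])*6,(proj(b,q)-[310,110])*6-[-390,0])
```

```text
[[265.6 232.9]
 [235.4 201.1]
 [169.5 175.5]] [[527.7 277.1]
 [559.4 237. ]
 [551.8 159.4]]
```

```bash
sed -i 's/TIP=np.array(\[623,-282.5/TIP=np.array([623.3,-284.5/' h.py
python3 -m jog '0 -.1 0 0 0 0 1;0 -.3 0 0 0 0 1;0 -.15 0 0 0 0 1;0 0 0 0 0 0 1' | grep pos
python3 -c "
from h import *
rel(*press('F',45)); print(sense()['joint_pos'],sense()['ft_force']@n)"
```

```text
tool_pos: [462.9, -313.6, 291.3]
shift units [-0.021  0.048 -0.004] |row n>= 0.08  turn units [-0.002  0.003  1.497] rows>= 8.39  t 11.25
[-47.83146823  -2.10303015 110.10494329  29.71366498  59.09268626
 -71.24415006] 0.6115404275612883
```

```bash
python3 -m jog '0 0 0 0 0 .167 1;0 0 0 0 0 .167 1;0 0 0 0 0 .167 1;0 0 0 0 0 .167 1;0 0 0 0 0 .167 1' | grep pos
python3 -m jog '0 0 0 0 0 .167 1;0 0 0 0 0 .167 1;0 0 0 0 0 .167 1;0 0 0 0 0 .161 1;0 0 0 0 0 0 1' | grep pos
python3 -c "
from h import *
rel(*press('F',15)); print(sense()['joint_pos'],sense()['ft_force']@n)"
```

```text
tool_pos: [464.5, -313.5, 292.9]
tool_pos: [464.3, -313.4, 292.6]
shift units [0.329 0.021 0.   ] |row n>= 0.53  turn units [0.001 0.002 0.003] rows>= 0.02  t 12.5
[-47.70898933  -2.06992949 109.93818339  29.71252744  59.09258216
  18.5402485 ] 0.3750027827623009
```

```bash
python3 -m jog '.15 .01 0 0 0 0 1;.18 .011 0 0 0 0 1;.1 0 0 0 0 0 1;0 0 0 0 0 0 1' | grep ft_f
python3 -m jog '.03 0 0 0 0 0 1;.02 0 0 0 0 0 1;.02 0 0 0 0 0 1;.02 0 0 0 0 0 1;0 0 0 0 0 0 1' | grep ft_f
python3 -c "
from h import *
rel(*press('F',0)); print(sense()['ft_force']@n)"
```

```text
ft_force: [-0.1, 0.0, -0.9]
ft_force: [-3.4, -0.7, -1.6]
shift units [-0.027  0.003 -0.008] |row n>= 0.05  turn units [0.    0.003 0.001] rows>= 0.02  t 13.62
3.84488049192114
```

```bash
python3 -m jog '.015 0 0 0 0 0 1;.015 0 0 0 0 0 1;0 0 0 0 0 0 1;0 0 0 0 0 0 1;0 0 0 0 0 0 1' | grep ft_f
python3 -c "
from h import *
rel(*press('F',0)); print(sense()['ft_force']@n)"
python3 -m jog '0 0 0 0 0 0 1;0 0 0 0 0 0 1;0 0 0 0 0 0 1' | grep ft_f
python3 - <<'E'
from h import *
print(sense()['ft_force']@n)
a=snapshot("side");b=snapshot("top")
print(sense()['ft_force']@n)
s=sense();R=Ro.from_euler('xyz',s["tcp_rot"],degrees=True)
q=[s["tool_pos"]+R.apply(v) for v in([0,-18,BH],[18,0,BH],[58,0,BH])]
print((proj(a,q)-[200,120])*6,(proj(b,q)-[310,110])*6-[-390,0])
cv2.imwrite("pics/z7.png",np.hstack([crop(a["img"],200,120,65,70,6),crop(b["img"],310,110,65,70,6)])[:,:,::-1])
E
```

```text
ft_force: [-2.6, -0.9, -2.7]
shift units [-0.059  0.003 -0.007] |row n>= 0.1  turn units [0.    0.003 0.001] rows>= 0.02  t 14.25
3.744006200894152
ft_force: [-3.1, -0.8, -3.6]
4.597739824128095
3.911889846133323
[[265.53537863 230.730921  ]
 [235.31930883 199.01734022]
 [169.45770188 173.54368779]] [[531.4165743  276.58448696]
 [563.044597   236.3674753 ]
 [555.2091178  158.767812  ]]
```

View pics/z7.png

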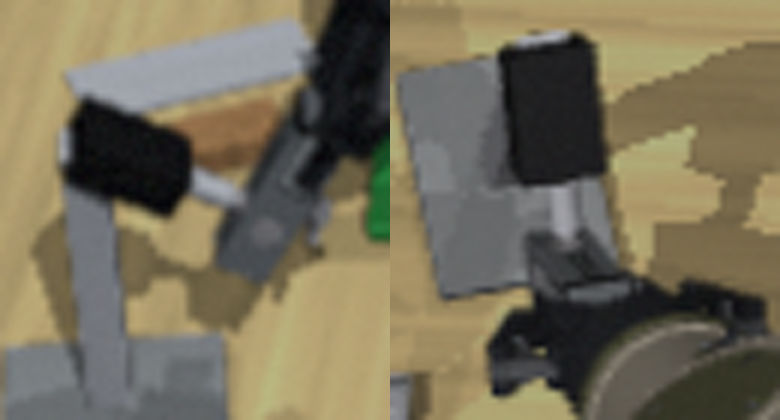

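The front button sits on the stud, and the visible side button at (267,232) matches the prediction. Now the right button.

```bash
python3 -m jog '-.1 0 0 0 0 0 1;-.3 0 0 0 0 0 1;-.12 0 0 0 0 0 1;0 0 0 0 0 .167 1;0 0 0 0 0 .167 1' | grep pos
python3 -m jog '0 0 0 0 0 .167 1;0 0 0 0 0 .167 1;0 0 0 0 0 .167 1;0 0 0 0 0 .167 1;0 0 0 0 0 .167 1' | grep pos
python3 -m jog '0 0 0 0 0 .167 1;0 0 0 0 0 .164 1;0 0 0 0 0 0 1;0 0 0 0 0 0 1' | grep pos
python3 -c "
from h import *
rel(*press('R',15)); print(sense()['joint_pos'],sense()['ft_force']@n)"
```

```text
tool_pos: [466.6, -315.2, 293.8]
tool_pos: [466.9, -315.1, 293.9]
tool_pos: [466.7, -315.0, 293.5]
shift units [ 0.001 -0.307 -0.003] |row n>= 0.49  turn units [ 0.002 -0.001  0.005] rows>= 0.03  t 16.48
[-47.62534003  -1.67282799 109.44520012  29.63749399  59.17027263
 108.56497737] -0.02477550017606764
```

Here the press direction is tool −y. The total travel is .307+.15+.06.

```bash
python3 -m jog '0 -.13 0 0 0 0 1;0 -.18 0 0 0 0 1;0 -.1 0 0 0 0 1;0 0 0 0 0 0 1' | grep ft_f
python3 -m jog '0 -.03 0 0 0 0 1;0 -.02 0 0 0 0 1;0 -.02 0 0 0 0 1;0 -.02 0 0 0 0 1;0 0 0 0 0 0 1' | grep ft_f
python3 -c "
from h import *
rel(*press('R',0)); print(sense()['ft_force']@n)"
```

```text
ft_force: [0.0, -0.1, -1.5]
ft_force: [-2.8, -0.4, -1.8]
shift units [ 0.003  0.037 -0.008] |row n>= 0.06  turn units [0.003 0.    0.001] rows>= 0.02  t 17.6
3.3686884806841557
```

```bash
python3 -m jog '0 -.015 0 0 0 0 1;0 -.01 0 0 0 0 1;0 0 0 0 0 0 1;0 0 0 0 0 0 1;0 0 0 0 0 0 1' | grep ft_f
python3 -c "
from h import *
rel(*press('R',0)); print(sense()['ft_force']@n)"
python3 -m jog '0 0 0 0 0 0 1;0 0 0 0 0 0 1;0 0 0 0 0 0 1;0 0 0 0 0 0 1' | grep ft_f
python3 -c "
from h import *
print(sense()['ft_force']@n)"
python3 -m jog '0 .1 0 0 0 0 1;0 .3 0 0 0 0 1;0 .2 0 0 0 0 1;0 0 0 0 0 0 1' | grep pos
python3 -c "
from h import *
s=sense(); p=s['tool_pos']; print(p,s['joint_pos'])
for yw in (-79,-45): rel([p[0],p[1],p[2]],[180,0,yw])"
```

```text
ft_force: [-3.4, 0.3, -4.1]
shift units [ 0.003  0.064 -0.007] |row n>= 0.1  turn units [ 0.003 -0.     0.002] rows>= 0.02  t 18.23
4.9155450537067304
ft_force: [-2.5, 0.6, -3.9]
4.021828664283045
tool_pos: [459.3, -316.5, 289.1]
[ 459.33353356 -316.47853073  289.0908673 ] [-48.36710867  -2.06518531 110.32251434  29.89859198  59.09350997
 107.91201725]
shift units [0. 0. 0.] |row n>= 0.0  turn units [-0.498 -0.001 -0.001] rows>= 2.79  t 19.23
shift units [0. 0. 0.] |row n>= 0.0  turn units [-0.482 -0.149 -0.554] rows>= 4.2  t 19.23
```

```bash
python3 -m jog '0 0 0 -.166 0 0 1;0 0 0 -.166 0 0 1;0 0 0 -.166 0 0 1;0 0 -.25 0 0 -.14 1;0 0 -.25 0 0 -.14 1' | grep -E "pos|rot"
python3 -m jog '0 0 -.25 0 0 -.14 1;0 0 -.2 0 0 -.14 1;0 0 0 0 0 -.14 1;0 0 0 0 0 0 1' | grep -E "pos|rot"
python3 - <<'E'
from h import *
rel([508.1,-21,330],[180,0,-36]); print(sense()["joint_pos"])
# second tray measurement from the side view: rim corners at z=18
s=snapshot("side");hsv=cv2.cvtColor(s["img"],cv2.COLOR_RGB2HSV)
m=np.zeros(hsv.shape[:2],np.uint8); m[230:260,244:288]=(hsv[230:260,244:288,1]<60)
c=max(cv2.findContours(m,0,2)[0],key=cv2.contourArea); x=c[:,0]
P=np.array([plane(s,p,14)[:2] for p in x],np.float32); print(cv2.minAreaRect(P))
E
```

```text
tool_pos: [461.6, -315.7, 340.8]
tcp_rot: [-180.0, -0.1, -61.8]
tool_pos: [461.1, -315.9, 385.8]
tcp_rot: [180.0, -0.2, -37.0]
shift units [-1.4   -2.64   0.551] |row n>= 4.86  turn units [ 0.001 -0.003 -0.016] rows>= 0.09  t 20.35
[-3.96614550e+01  1.55822197e+00  9.34718242e+01 -3.88929928e-02
  8.47653960e+01  8.73143332e+01]
((509.7902526855469, -15.743385314941406), (91.9872817993164, 107.45928192138672), 9.404138565063477)
```

```bash
python3 -m jog '-.28 -.528 0 0 0 0 1;-.28 -.528 0 0 0 0 1;-.28 -.528 0 0 0 0 1;-.28 -.528 0 0 0 0 1;-.28 -.528 0 0 0 0 1' | grep -E "pos|rot"
python3 -m jog '0 0 .3 0 0 0 1;0 0 .3 0 0 0 1;0 0 .3 0 0 0 1;0 0 0 0 0 0 1;0 0 0 0 0 0 1' | grep -E "pos|rot"
python3 - <<'E'
from h import *
rel([508.1,-21,248],[180,0,-36])
a=snapshot("side");b=snapshot("top"); s=sense()
cv2.imwrite("pics/z8.png",np.hstack([crop(a["img"],235,205,65,70,6),crop(b["img"],220,160,65,70,6)])[:,:,::-1])
q=[s["tool_pos"]+[0,0,-244],[508.1,-21,18]]; print((proj(a,q)-[235,205])*6,(proj(b,q)-[220,160])*6+[390,0])
E
```

```text
tool_pos: [507.1, -18.7, 384.1]
tcp_rot: [180.0, -0.1, -37.2]
tool_pos: [507.4, -20.9, 295.1]
tcp_rot: [180.0, -0.1, -37.0]
shift units [ 0.005 -0.004  0.471] |row n>= 0.75  turn units [ 0.001 -0.001 -0.017] rows>= 0.1  t 21.65
[[182.64274104 170.63384844]
 [183.42587091 215.58739973]] [[581.02272715 193.5928324 ]
 [583.67590771 204.30397   ]]
```

View pics/z8.png

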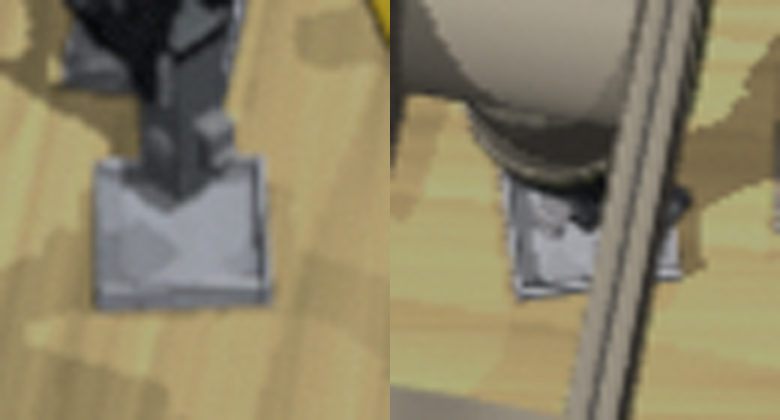

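The stick hangs upright above the tray, with its foot at side crop (180,190) and the tray centred at (183,225). I'll lower it and find the floor by force.

```bash
python3 -m jog '0 0 .2 0 0 0 1;0 0 .15 0 0 0 1;0 0 .08 0 0 0 1;0 0 0 0 0 0 1' | grep -E "pos|ft_"
python3 -m jog '0 0 .02 0 0 0 1;0 0 .015 0 0 0 1;0 0 0 0 0 0 1' | grep -E "pos|ft_"
```

```text
tool_pos: [506.7, -21.0, 250.5]
ft_force: [0.6, 0.1, -0.4]
tool_pos: [507.2, -21.0, 248.1]
ft_force: [0.6, 0.2, 1.7]
```

```bash
python3 -m jog '0 0 .01 0 0 0 1;0 0 0 0 0 0 1' | grep -E "pos|ft_"
```

```text
tool_pos: [507.4, -21.1, 248.0]
ft_force: [-2.9, 0.5, 11.2]
```

```bash
python3 -m jog '0 0 0 0 0 0 1;0 0 0 0 0 0 .2;0 0 0 0 0 0 -.2;0 0 0 0 0 0 -.6;0 0 0 0 0 0 -1' 20
python3 -m jog '0 0 0 0 0 0 -1;0 0 0 0 0 0 -1;0 0 -.1 0 0 0 -1;0 0 -.3 0 0 0 -1;0 0 -.4 0 0 0 -1'
python3 -m jog '0 0 -.4 0 0 0 -1;0 0 -.3 0 0 0 -1;0 0 0 0 0 0 -1;0 0 0 0 0 0 -1;0 0 0 0 0 0 -1'
python3 - <<'E'
from h import *
np.set_printoptions(precision=1,suppress=True)
a=snapshot("side");f=[(508,-21,114),(508,-21,4)]; q=proj(a,f); print(q)
g=cv2.cvtColor(a["img"],cv2.COLOR_RGB2GRAY); u,v=q[0].round().astype(int); print(g[v-10:v+8,u-10:u+11])
E
```

```text
time: 23.5
tool_pos: [506.8, -21.0, 246.3]
tcp_rot: [179.9, -0.0, -36.9]
ft_force: [-0.3, 0.9, 1.2]
finger_gap: 83.9
grip_force: 0.0
time: 24.12
tool_pos: [506.4, -20.8, 327.0]
tcp_rot: [179.9, 0.1, -36.9]
ft_force: [-0.3, -0.7, 0.7]
finger_gap: 85.5
grip_force: 0.0
time: 24.75
tool_pos: [506.5, -20.7, 395.1]
tcp_rot: [179.9, 0.1, -36.9]
ft_force: [0.2, -0.5, 0.8]
finger_gap: 85.2
grip_force: 0.0
[[264.8 219.1]
 [265.7 244. ]]
[[162 162 161 160 159 158 158 157 157 159 159 158 157 159 158 156 155 122
  127 115 123]
 [161 161 160 159 159 157 156 157 158 158 158 158 157 159 157 157 155 114
  143 124 134]
 [161 159 159 158 158 158 158 158 158 160 159 158 156 158 156 158 154 116
  134 123 145]
 [160 158 161 159 156 158 157 157 160 160 160 157 157 159 157 158 137 108
  119 120 148]
 [160 162 160 159 158 157 156 159 160 158 157 158 157 158 159 156 114 112
  110 121 152]
 [161 160 160 159 157 157 158 159 143 132 131 139 153 158 159 156 115 131
  112 129 156]
 [155 155 150 156 159 158 157 141 109  88  93 106 128 148 158 156 114 142
  124 145 163]
 [141 149 146 159 164 163 142 116  98  97  99 
[... 233 characters left out ...]
3  83  93  99 103 104 105 102 102 104 105 104 103 106  77  77
  133 157 157]
 [107  93  64  59  85 100 106 104 103 104 105 105 105 105 105  94  61  67
  138 163 155]
 [122  92  55  27  57  81 101 105 104 104 104 105 107  95  82  64  42  88
  145 163 153]
 [117  98  76  44  27  43  74  92 101 105 107 107  94  67  39  29  51 110
  152 162 151]
 [100  96  85  63  39  28  34  57  82 102 105  95  66  34  24  46  68 115
  157 165 154]
 [ 95  95  85  64  55  47  32  24  42  76  80  63  38  37  50  61  71 122
  161 169 157]
 [ 95  96  85  63  53  54  48  36  28  28  30  28  44  60  68  66  74 123
  162 166 155]
 [ 95  96  84  63  54  52  53  54  46  29  28  47  63  67  67  66  73 128
  160 160 153]]
```

The cap shows exactly where a stick standing in the tray should put it, around side (264.5,219.5). The gripper is clear, so I'm handing in.

```bash
python3 -c "
from bench import *
print(hand_in())"
```

```text
the job is handed in; nothing more can be done
None
```

The job is handed in: the stick came off its rail, its left, front and right buttons were pressed onto the stud in that order and each held over half a second, and it now stands upright in the leftmost tray with the gripper clear; the beaker, pill box and tweezers were not touched at any point.

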